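# Close the board test jig with its ball-lock pin

### The arm

A 6-joint arm with a two-finger parallel gripper is mounted at the origin on a cart in front of the work surface, level with it; the furniture and walls round the work are solid. World frame = base frame: x ahead of the robot, y to its left, z up, the work surface at z = 0. Lengths are in m, angles in rad, forces in N, time in s.
With the tool pointing down it reaches from about 0.25 to 0.725 m from the base axis. Payload 4 kg.
Tool frame: the origin (TCP) lies midway between the tips of the shut fingers; the grasp point (between the pads) lies bot.pinch_z behind it (bot.pinch_z is the distance from the TCP to the grasp point, in m); z points along the fingers, y is the line along which they close (so a half turn about z gives the same grasp; the last joint's range is limited). The gripper opens to 85 mm and grips with 20 to 120 N. Pads are 22 mm wide; open, the fingers measure 114 mm over their backs; the gripper's body (76 mm by 85 mm) begins 54 mm behind the grasp point. The pads swing forward as they close: fully open they stand 13 mm farther back than shut.
Start: joints at [-1.125, 0.241, 0.005, 1.335, 0, 1.571], TCP at [0.216, -0.451, 0.231] pointing down, gripper open.
Joint ranges: [-2.72, 2.72], [-1.05, 1.87], [-1.09, 1.28], [-1.99, 2.15], [-1.42, 1.44], [-3.14, 3.14]. Speed limits (rad/s): [2.79, 2.79, 3.14, 3.14, 3.14, 3.14].

### API

Orientations are given as a unit quaternion [x, y, z, w].
In Python, from workcell import bot gives the robot as it stands.
- The arm moves only by the tool step_hand, called after ">>>" as name(argument=value, ...) on one line, values as JSON. Schema: {"type":"object","properties":{"plan":{"type":"object","properties":{"ax":{"type":"array","items":{"type":"number"},"minItems":1,"maxItems":10},"ay":{"type":"array","items":{"type":"number"},"minItems":1,"maxItems":10},"az":{"type":"array","items":{"type":"number"},"minItems":1,"maxItems":10},"tx":{"type":"array","items":{"type":"number"},"minItems":1,"maxItems":10},"ty":{"type":"array","items":{"type":"number"},"minItems":1,"maxItems":10},"tz":{"type":"array","items":{"type":"number"},"minItems":1,"maxItems":10},"finger_gap":{"type":"array","items":{"type":"number"},"minItems":1,"maxItems":10}},"additionalProperties":false,"required":["ax","ay","az","tx","ty","tz","finger_gap"]},"only":{"type":"string"},"quiet":{"type":"boolean"},"lines":{"type":"string"}},"required":["plan"],"additionalProperties":false}. plan is an object with one list for each field, all of the same length, 1 to 10, a row being the entries at one place: ax, ay, az (a rotation vector in rad), tx, ty, tz (the shift in m), finger_gap (the finger opening in m); each row is the pose to reach, as a shift and turn from the pose commanded when the call began, along the tool's axes at that moment; what a row does not reach only later rows make up. A row lasts 1/8 s, in which the tool goes at most 0.0625 m and 0.188 rad, less where a joint would pass 70% of its speed; a pose out of reach is approached as far as the arm can. The fingers move at their own pace and stop on an object; the grip force is fixed at half the most. Time passes only in rows, so rows that do not move let the fingers close. The tool returns the time, the measured TCP pose, the force, the opening and the grip force at its end. only (a regular expression) keeps the lines of the reply that match it, lines (a string "A,B") keeps lines A to B, and quiet returns only ok. Input that does not fit is refused with a message, and nothing moves.
- bot.get_obs(): the state, without advancing time (a new reading comes with each control period).
- bot.camera(name): name is "side" or "top"; returns the picture (480x640x3 uint8, red, green, blue); there is no depth.
- bot.calibration(name): a dict with "mtx" (3x3 intrinsics, pixels), "R" (3x3) and "t" (3): a world point X has camera coordinates R X + t. Camera axes: x right, y down, z forward; pixel columns grow to the right and rows downward; lengths in m; the calibration is good to about 2 mm. A picture is of the moment at which its call begins. calibration takes no time and is no camera call.
- bot.job_done(): hands the job in; it is judged then, once.
The state is a dict: "clock": time; "joint_pos": joint angles; "joint_vel": joint speeds; "tau": joint torques, N m; "eef_pos": TCP position; "tool_rot": TCP orientation; "ft_force": force on the tool from outside, world axes, zero at the start; "ft_torque": the same for the moment, N m; "grip_width": finger opening in m; "grasp_force": force on a finger pad.
Only numpy, scipy, OpenCV 4.12 (cv2) and the standard library are available. Lean on these libraries where they do the work, as an engineer would, in place of code of your own. Each camera call takes 0.05 s, during which the arm holds its last target. There are 200 camera calls.

### The job

Close the board test jig and lock it: swing its clamp arm down until the tongue lies between the two cheeks of the clevis; then squeeze the ball-lock pin's thumb button against its handle disc, draw the pin out of its stowage block and, with the button still held in, slide it through cheeks and tongue until its collar is home, and let go so that the button springs out and the balls lock behind the far cheek. The clevis and the hinge stand on a frame that has been set somewhere along its slots, so feel for the bore with the pin's nose and never force the pin: it slides with a few newtons, and more than 25 N between pin and jig spoils it. Leave the board in its nest and the three parts beside the jig where they lie.

Things in the scene. Friction and masses are not known exactly. Their poses are not given: they have to be found in the camera images.
- jig: Bench test jig for a circuit board, too heavy to move: grey base 230 x 160 mm, top at z 16 mm, board nest in the middle. Origin: centre of its underside; x from the clevis (front) back to the hinge, y to the side where the pin is stowed and goes in, z up. Clevis and hinge share a steel frame bolted rigidly through slots up to 9 mm either way along x of mid setting: see or feel where.
- clevis_mid (a point): Where the near mouth of the clevis bore is at mid setting: jig (-65, 16, 56) mm; the true one is up to 9 mm off along jig x, same y and z. Clevis: two steel cheeks 36 mm wide in x, 10 thick in y, 12 apart, tops at z 70; 12 mm bore along y in the middle of their width, outer faces at y +16 and -16. A nose touching a cheek at 12 mm/s stays well under 25 N, at 30 mm/s it does not.
- hinge_mid (a point): Where the middle of the clamp arm's hinge axis (along jig y) is at mid setting: jig (85, 0, 56) mm; it shifts along x with the clevis, always 150 mm behind its bore.
- clamp_arm (a joint): Hinge of the clamp arm, rad: 0 = bores in line, grows as it is raised, stop at -0.008. Friction holds it where left. 150 mm ahead of the hinge a 9 mm thick tongue with a 12 mm bore; 190 mm ahead and 10 mm above its middle line a black cross handle, 16 mm across, 60 long in y: press down there, a few N. Let go, sprung contacts lift the tongue 1 to 2 mm; the pin's taper draws it in line.
- stow_mouth (a point): Mouth of the stowage bore (12 mm, along jig y), jig (35, 78, 50) mm, in a metal block 26 mm wide in x, 24 mm deep in y, top at z 64 mm. The pin starts in it, collar 3 to 5 mm off the mouth, free to shift about 3 mm either way along y.
- pin: Ball-lock pin, 60 to 100 g, lying along y. Origin on its axis at the collar's front face, +y to handle and button. From there: collar 20 mm across to y 4, neck 12 mm across to y 32, black handle disc 40 mm across to y 40, button cap 32 mm across beyond. Below 0: shank 10 mm across, tapering from y -38 to a 6 mm nose at y -50. Home in the clevis its collar touches the near cheek.
- pin_button (a joint): Travel of the thumb button, m: 0 out (its face at pin y 50 mm), 0.005 pressed (face at y 45 mm); 3 N to start, 6 N fully in. It stays partly in if let go while the balls are inside a bore.
- pin_handle (a point): Centre of the pin's handle disc, on its axis, pin y 36 mm. To hold it from above: fingers closing along pin y, one over the neck behind the disc, one on the button cap, tips some 7 mm above the axis; that presses the button.
- pin_balls (a point): Middle of the two locking balls on the shank, pin y -36 mm (they take up y -34 to -38). They stand out 3 mm while the button is out, so that the pin goes neither into nor out of a bore, and sink in when it is pressed; with the collar home they are 2 mm clear of the far cheek.
- pin_nose (a point): Tip of the pin's nose, on its axis, at pin y -50 mm.
- board: The green circuit board under test, 48 x 62 mm, lying loose in the jig's nest between four corner guides. Origin: centre of its underside.
- nest (a point): Centre of the board nest, jig (0, 0, 31) mm.
- capacitor: Bystander: dark blue can capacitor, 34 mm across and 67 mm tall, standing at the -y side of the jig. Origin: centre of its underside.
- battery: Bystander: yellow and black block battery, 26 x 52 x 17 mm, lying at the -y side of the jig. Origin: centre of its underside.
- pot: Bystander: potentiometer with a white shaft, 34 x 26 x 35 mm, at the -y side of the jig. Origin: centre of its underside.

How it is judged:
On the way, in this order (a step that is already met when the one before it is completed fails the run):
1. the clamp arm is swung down, its tongue between the cheeks (value of joint clamp_arm below 0.035 rad), for 0.2 s.
2. the pin's nose is through the near cheek and the tongue (y of pin_nose in the frame of jig below -0.008 m and x of pin in the frame of jig between -0.0765 and -0.0535 m and z of pin in the frame of jig between 0.05 and 0.062 m), for 0.05 s.
At the end, for the whole second after the job is handed in: the pin lies along the clevis bore (within 0.15 rad, 3 mm in height), collar home on the near cheek (jig y 14 to 19.5 mm), button out (pressed under 1 mm: balls locked), clamp arm closed within 0.02 rad, board within 5 mm of the nest centre, pin at rest (y of pin in the frame of jig between 0.014 and 0.0195 m and x of pin in the frame of jig between -0.0765 and -0.0535 m and z of pin in the frame of jig between 0.053 and 0.059 m and angle between the y axis of pin and the y axis of jig, either way round below 0.15 rad and value of joint pin_button below 0.001 m and value of joint clamp_arm between -0.02 and 0.02 rad and horizontal distance between board and nest below 0.005 m and linear speed of pin below 0.02 m/s); the robot touches nothing.
It fails at once if the pin is forced: more than 25 N between pin and jig (contact force between pin and jig above 25 N).
It fails at once if the capacitor beside the jig is shoved (distance of capacitor from where it was at the start of the episode above 0.02 m).
It fails at once if the battery beside the jig is shoved (distance of battery from where it was at the start of the episode above 0.02 m).
It fails at once if the potentiometer beside the jig is shoved (distance of pot from where it was at the start of the episode above 0.02 m).
It also fails if it takes over 67 s, if anything falls off the work surface, if the arm or the gripper's body presses on something with over 40 N, if the wrist force passes 120 N, or if a joint passes its speed limit or range.

## Working session

There is one attempt and no reset: what is moved stays moved. The work goes in short steps, Python scripts to look and compute and a tool call to move; the robot and the scene stay as the last step left them, time stands still between calls to the robot, and variables do not carry over. Pictures are saved under pics/ and viewed, at most 10 in all, crops included, and the job is handed in when it is done.

```bash
ls; mkdir -p pics; python3 - <<'E'
from workcell import bot
import cv2
o=bot.get_obs();print(o['clock'],o['eef_pos'],o['tool_rot'],o['grip_width'],bot.pinch_z,o['ft_force'])
for n in("top","side"):
    cv2.imwrite(f"pics/{n}0.png",bot.camera(n)[:,:,::-1]);c=bot.calibration(n);print(c)
E
```

```text
pics
workcell.py
0.0 [ 0.2153117  -0.45056413  0.23040108] [ 9.75258557e-01  2.21064761e-01 -2.36653329e-04 -1.03052416e-03] 0.08520144010103906 0.0187 [ 0.60602412  0.21557744 -0.42114124]
{'mtx': array([[597.94114901,   0.        , 310.4138446 ],
       [  0.        , 597.94114901, 252.01119921],
       [  0.        ,   0.        ,   1.        ]]), 'R': array([[-0.02852856, -0.99957324,  0.00628139],
       [-0.98549304,  0.02707385, -0.16754245],
       [ 0.16730089, -0.01097001, -0.98584485]]), 't': array([0.07415351, 0.57573253, 0.93254609])}
{'mtx': array([[608.10206849,   0.        , 318.59312213],
       [  0.        , 608.10206849, 235.88386022],
       [  0.        ,   0.        ,   1.        ]]), 'R': array([[-0.20151778, -0.97948217,  0.0022949 ],
       [-0.84862533,  0.17342449, -0.49975893],
       [ 0.48910697, -0.10265782, -0.8661615 ]]), 't': array([0.19152636, 0.50328608, 0.68123017])}
```

View pics/top0.png

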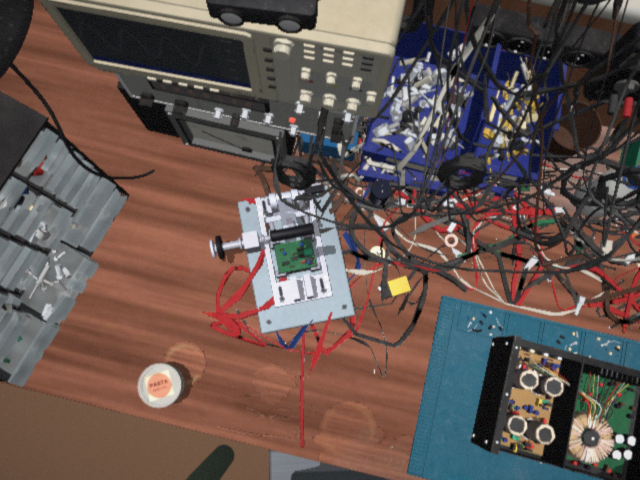

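View pics/side0.png

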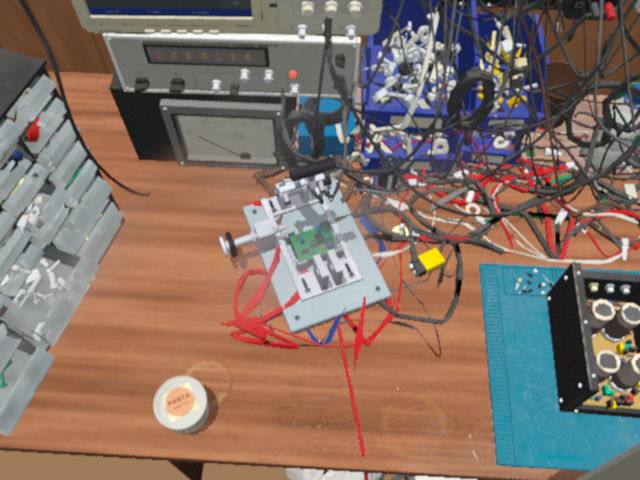

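The jig is at about (297,262) in the top view and (315,265) in the side view. The arm is raised with its handle to the rear, and the pin is on the left. Next I'll enlarge both crops.

```bash
python3 - <<'E'
import cv2
a=cv2.imread("pics/top0.png")[175:340,195:415];cv2.imwrite("pics/topc.png",cv2.resize(a,None,fx=3.6,fy=3.6,interpolation=cv2.INTER_CUBIC))
a=cv2.imread("pics/side0.png")[150:340,205:455];cv2.imwrite("pics/sidec.png",cv2.resize(a,None,fx=3.1,fy=3.1,interpolation=cv2.INTER_CUBIC))
E
```

```text
(no output)
```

View pics/topc.png

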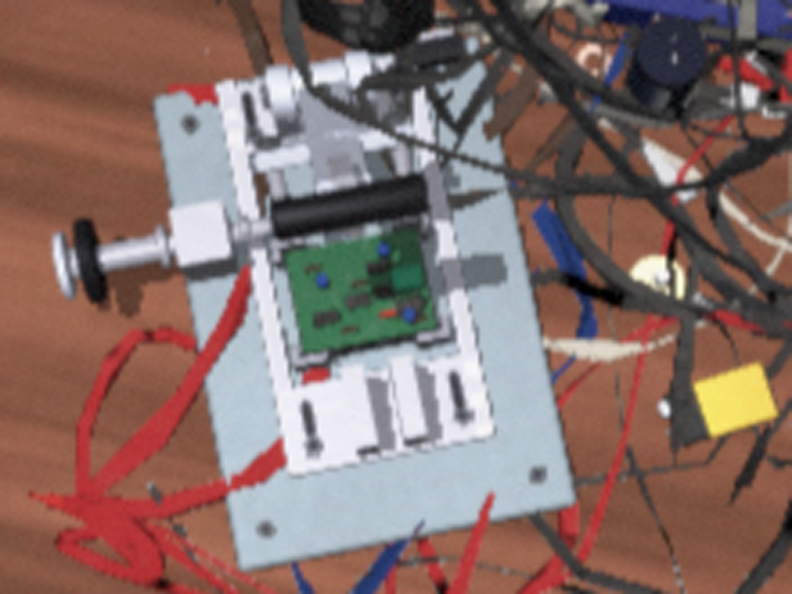

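View pics/sidec.png

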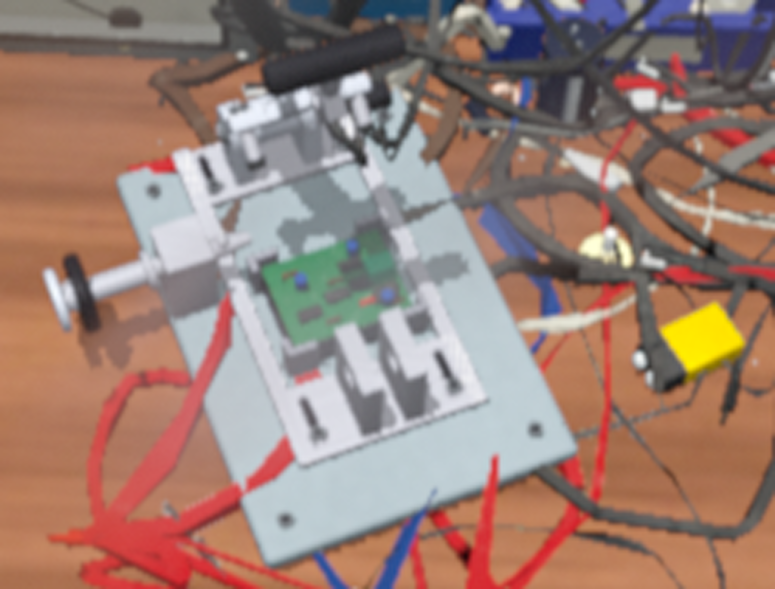

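```bash
cat > h.py <<'E'
from workcell import bot
import numpy as np, cv2
from scipy.optimize import least_squares
def proj(n,X):
    c=bot.calibration(n);p=(c['R']@np.atleast_2d(X).T).T+c['t'];p=p@c['mtx'].T;return p[:,:2]/p[:,2:]
def J2W(q,P):
    P=np.atleast_2d(P)/1000.;c,s=np.cos(q[2]),np.sin(q[2])
    return np.c_[q[0]+c*P[:,0]-s*P[:,1],q[1]+s*P[:,0]+c*P[:,1],P[:,2]]
def tp(l):return np.array(l)/3.6+[195,175]
def sp(l):return np.array(l)/3.1+[205,150]
E
cat > fit.py <<'E'
from h import *
# rear-left, front-left, front-right ; stow block top
base=[[115,80,16],[-115,80,16],[-115,-80,16]]
T=tp([[155,98],[242,570],[577,502]]);S=sp([[118,178],[268,566],[578,455]])
f=lambda q:np.r_[(proj('top',J2W(q,base))-T).ravel(),(proj('side',J2W(q,base))-S).ravel()]
r=least_squares(f,[.5,0,0.2]);q=r.x;print(q,r.fun.round(1))
for n,k,o,nm in(('top',3.6,(195,175),'topc'),('side',3.1,(205,150),'sidec')):
    im=cv2.imread(f"pics/{nm}.png")
    P=lambda X:((proj(n,J2W(q,X))-o)*k).round().astype(int)
    def poly(X,c):cv2.polylines(im,[P(X)],True,c,1,cv2.LINE_AA)
    poly(base+[[115,-80,16]],(0,0,255))
    for a in(16,-6):poly([[-83,a,70],[-47,a,70],[-47,a-10,70],[-83,a-10,70]],(255,0,255))
    poly([[22,78,64],[48,78,64],[48,54,64],[22,54,64]],(0,255,255))
    poly([[35,78,50],[35,82,50],[35,132,50]],(255,255,0))
    poly([[24,31,31],[24,-31,31],[-24,-31,31],[-24,31,31]],(255,255,255))
    cv2.imwrite(f"pics/{nm}_o.png",im)
a,b=[cv2.imread(f"pics/{n}_o.png") for n in('topc','sidec')]
h=500
cv2.imwrite("pics/ov.png",np.hstack([a[150:590,0:600],])) 
cv2.imwrite("pics/ov2.png",b)
E
python3 fit.py; python3 -c "
from h import *
for n in('top','side'):
  c=bot.calibration(n);print(-c['R'].T@c['t'])"
```

```text
[0.57506316 0.08313477 0.16550401] [-0.9 -1.2 -1.1  0.2  0.4  0.4 -0.1 -0.4 -0.   0.6  1.6 -0.3]
[0.41348011 0.06876461 1.01533962]
[0.13250286 0.17024813 0.84113752]
```

View pics/ov2.png

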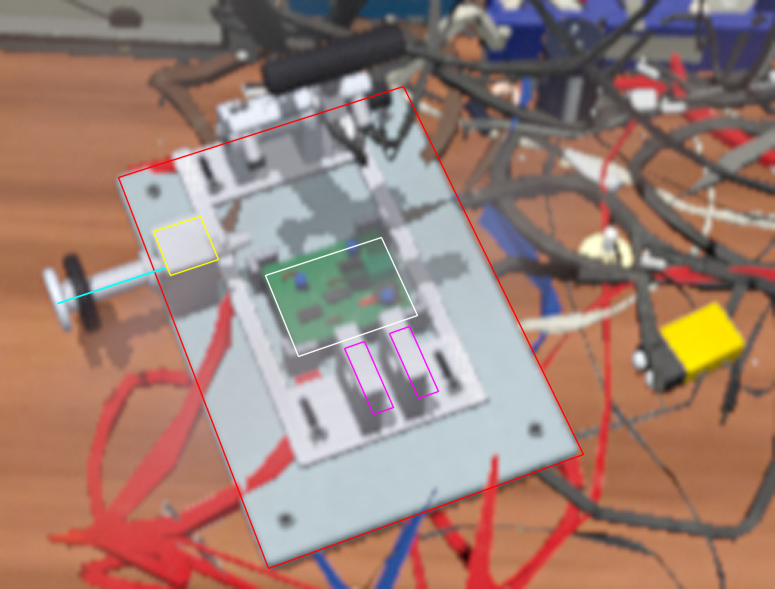

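View pics/topc_o.png

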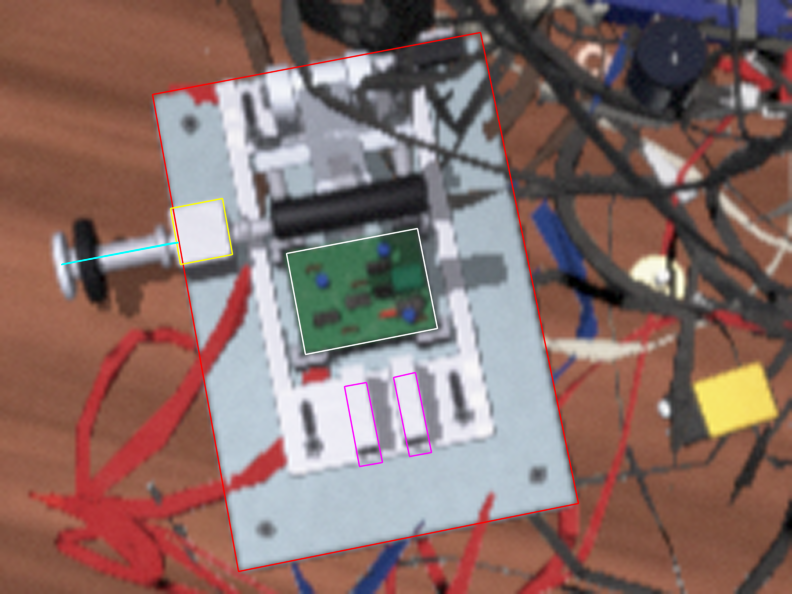

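```bash
python3 - <<'E'
from h import *
q=[0.57506316,0.08313477,0.16550401]
out=[]
for n,o in(('top',(284,268)),('side',(305,245))):
    im=cv2.imread(f"pics/{n}0.png")[o[1]:o[1]+48,o[0]:o[0]+40]
    k=10;im=cv2.resize(im,None,fx=k,fy=k,interpolation=cv2.INTER_CUBIC)
    P=lambda X:(((proj(n,J2W(q,X))-o)+.5)*k).round().astype(int)
    for s,c in((8,(255,0,255)),):
     for a in(16,-6):cv2.polylines(im,[P([[-83+s,a,70],[-47+s,a,70],[-47+s,a-10,70],[-83+s,a-10,70]])],True,c,1,cv2.LINE_AA)
    out.append(im)
cv2.imwrite("pics/ck.png",np.hstack(out))
E
```

```text
(no output)
```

View pics/ck.png

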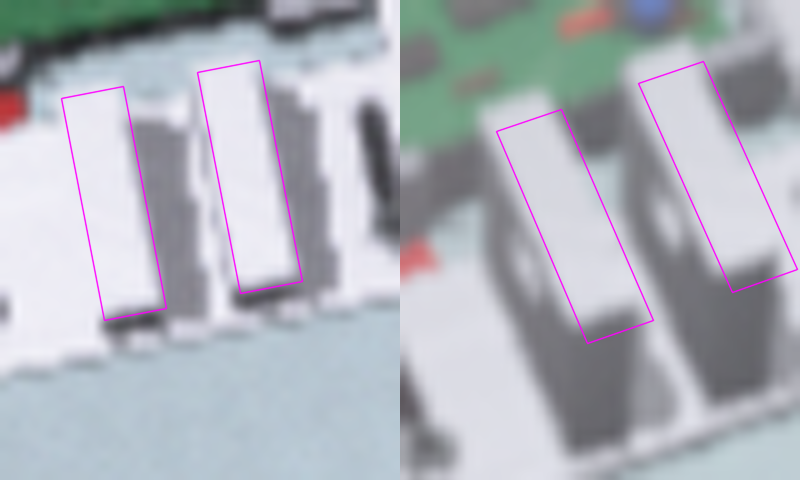

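Top cheeks fit s≈+8 mm (corners (62,98), (165,308) in the crop), and the side view suggests 1–3 mm more. Next I'll triangulate the handle bar, pin disc and bore.

```bash
cat >> h.py <<'E'
Q=[0.57506316,0.08313477,0.16550401]
def tri(a,b):
    r=least_squares(lambda X:np.r_[(proj('top',X)-a).ravel(),(proj('side',X)-b).ravel()],[.55,.1,.1]);return r.x,r.fun
def W2J(X):
    d=np.array(X)[:2]-Q[:2];c,s=np.cos(Q[2]),np.sin(Q[2]);return 1000*np.array([c*d[0]+s*d[1],-s*d[0]+c*d[1],X[2]])
from scipy.spatial.transform import Rotation as Ro
def tool(roll=0):  # tool down, y along jig y (x axis = -jig x or +jig x chosen near)
    pass
def row(pj,rot=None,o=None):
    "row to reach jig point pj (mm) with the TCP and orientation rot (Rotation)"
    o=o or bot.get_obs();R0=Ro.from_quat(o['tool_rot']);t=J2W(Q,pj)[0]
    d=R0.inv().apply(t-o['eef_pos']);rv=(R0.inv()*rot).as_rotvec() if rot is not None else np.zeros(3)
    return np.r_[rv,d].round(4)
def down(a):  # tool z down, tool y at world azimuth a
    y=np.array([np.cos(a),np.sin(a),0]);z=np.array([0,0,-1.]);return Ro.from_matrix(np.c_[np.cross(y,z),y,z])
E
python3 - <<'E'
from h import *
for nm,a,b in(('bar',(350,206),(335,58)),('barL',(274,218),(270,76)),('disc',(88,260),(82,292)),('btn',(62,264),(55,300)),('collar',(165,245),(150,270))):
    X,f=tri(tp([a]),sp([b]));print(nm,W2J(X).round(1),f.round(1))
b=W2J([*tri(tp([(350,206)]),sp([(335,58)]))[0]]);print('ang',np.degrees(np.arctan2(b[2]-56,93.5-b[0])))
print('side bore at s', [(((proj('side',J2W(Q,[-65+s,16,56]))-[305,245]+.5)*10)).round() for s in(6,8,9)], 'seen 127,255')
o=bot.get_obs();R=Ro.from_quat(o['tool_rot']).as_matrix();print('tool y',R[:,1],o['joint_pos'])
for a in(Q[2]+np.pi/2,Q[2]-np.pi/2):
  print(a,row([100,0,290],down(a)))
E
```

```bash
python3 - <<'E'
from h import *
print(row([27,1,300],down(Q[2]-np.pi/2)),W2J(bot.get_obs()['eef_pos']))
E
```

```text
[-1.900e-03  3.000e-04  2.803e-01  5.809e-01 -3.201e-01 -6.890e-02] [-442.74313406 -467.17754767  230.49943454]
```

>>> step_hand(plan={"ax": [-0.002,-0.002,-0.002,-0.002,-0.002,-0.002,-0.002,-0.002,-0.002,-0.002],"ay": [0,0,0,0,0,0,0,0,0,0],"az": [0.14,0.28,0.28,0.28,0.28,0.28,0.28,0.28,0.28,0.28],"tx": [0.05,0.1,0.58,0.58,0.58,0.58,0.58,0.58,0.58,0.58],"ty": [-0.03,-0.055,-0.32,-0.32,-0.32,-0.32,-0.32,-0.32,-0.32,-0.32],"tz": [-0.05,-0.069,-0.069,-0.069,-0.069,-0.069,-0.069,-0.069,-0.069,-0.069],"finger_gap": [0,0,0,0,0,0,0,0,0,0]})

```text
clock: 1.35
eef_pos: [0.5682, 0.0427, 0.2995]
tool_rot: [0.997, 0.083, -0.0, 0.001]
ft_force: [1.5, -0.8, 0.7]
grip_width: 0.0004
grasp_force: 0.0
```

```bash
python3 - <<'E'
from h import *
print(row([27,1,300],down(Q[2]-np.pi/2)),W2J(bot.get_obs()['eef_pos']))
E
```

```text
[ 0.0022  0.0004  0.0004  0.0404 -0.0397 -0.0006] [-13.42204461 -38.72075066 299.48171383]
```

>>> step_hand(plan={"ax": [0.002,0.002,0.002,0.002,0.002],"ay": [0,0,0,0,0],"az": [0,0,0,0,0],"tx": [0.04,0.04,0.04,0.04,0.04],"ty": [-0.04,-0.04,-0.04,-0.04,-0.04],"tz": [0,0,0.05,0.085,0.085],"finger_gap": [0,0,0,0,0]})

```text
clock: 1.98
eef_pos: [0.5975, 0.0855, 0.2115]
tool_rot: [0.997, 0.082, -0.004, 0.0]
ft_force: [0.7, -0.6, -0.0]
grip_width: -0.0002
grasp_force: 0.0
```

>>> step_hand(plan={"ax": [0,0,0,0,0,0],"ay": [0,0,0,0,0,0],"az": [0,0,0,0,0,0],"tx": [-0.009,-0.023,-0.038,-0.050,-0.063,-0.063],"ty": [0,0,0,0,0,0],"tz": [0,0.004,0.0085,0.019,0.0305,0.0305],"finger_gap": [0,0,0,0,0,0]})

```text
clock: 2.72
eef_pos: [0.5379, 0.076, 0.1863]
tool_rot: [0.997, 0.083, 0.001, -0.0]
ft_force: [0.5, 0.2, 0.2]
grip_width: -0.0004
grasp_force: 0.0
```

```bash
python3 - <<'E'
from h import *
o=bot.get_obs();print(W2J(o['eef_pos']),o['ft_force'])
cv2.imwrite("pics/s1.png",bot.camera('side')[60:340,180:460,::-1])
E
```

```text
[-37.85955292  -0.86559479 186.25414197] [0.50884668 0.18680619 0.16577313]
```

View pics/s1.png

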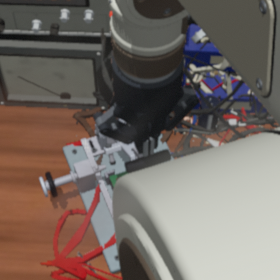

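The bar (at about (150,163)) has followed the fingers down, so I'll continue along the arc.

>>> step_hand(plan={"ax": [0,0,0,0,0,0,0,0,0,0],"ay": [0,0,0,0,0,0,0,0,0,0],"az": [0,0,0,0,0,0,0,0,0,0],"tx": [-0.012,-0.0225,-0.032,-0.0405,-0.047,-0.053,-0.056,-0.0575,-0.0575,-0.0575],"ty": [0,0,0,0,0,0,0,0,0,0],"tz": [0.012,0.026,0.040,0.055,0.071,0.087,0.097,0.104,0.107,0.109],"finger_gap": [0,0,0,0,0,0,0,0,0,0]})

```text
clock: 4.03
eef_pos: [0.4819, 0.0669, 0.0757]
tool_rot: [0.997, 0.083, 0.0, 0.0]
ft_force: [-1.8, -0.2, 2.4]
grip_width: 0.0003
grasp_force: 1.3
```

```bash
python3 - <<'E'
from h import *
o=bot.get_obs();print(W2J(o['eef_pos']),o['ft_force'])
E
```

```text
[-94.58822449  -0.64509294  75.65654532] [-1.79104195 -0.21555623  2.36578007]
```

>>> step_hand(plan={"ax": [0,0,0,0,0],"ay": [0,0,0,0,0],"az": [0,0,0,0,0],"tx": [0,0,0,0,0],"ty": [0,0,0,0,0],"tz": [0.001,0.002,0.003,0.003,0.003],"finger_gap": [0,0,0,0,0]})

```text
clock: 4.65
eef_pos: [0.4815, 0.0669, 0.0724]
tool_rot: [0.997, 0.083, 0.0, 0.0]
ft_force: [-1.3, 0.6, 3.5]
grip_width: -0.0001
grasp_force: 2.1
```

>>> step_hand(plan={"ax": [0,0,0,0,0],"ay": [0,0,0,0,0],"az": [0,0,0,0,0],"tx": [0,0,0,0,0],"ty": [0,0,0,0,0],"tz": [0.001,0.002,0.003,0.003,0.003],"finger_gap": [0,0,0,0,0]})

```text
clock: 5.28
eef_pos: [0.4817, 0.0669, 0.0718]
tool_rot: [0.997, 0.083, 0.001, -0.0]
ft_force: [-7.2, -2.1, 22.1]
grip_width: 0.0
grasp_force: 10.8
```

>>> step_hand(plan={"ax": [0,0,0,0,0,0,0,0],"ay": [0,0,0,0,0,0,0,0],"az": [0,0,0,0,0,0,0,0],"tx": [0,0,0.06,0.12,0.13,0.13,0.13,0.13],"ty": [0,0,-0.055,-0.11,-0.122,-0.122,-0.122,-0.122],"tz": [-0.004,-0.06,-0.08,-0.08,-0.08,-0.08,-0.08,-0.08],"finger_gap": [0,0,0.034,0.034,0.034,0.034,0.034,0.034]})

```text
clock: 6.28
eef_pos: [0.6003, 0.1628, 0.1486]
tool_rot: [0.992, 0.123, -0.004, -0.018]
ft_force: [-1.1, -1.0, -0.5]
grip_width: 0.034
grasp_force: 0.0
```

```bash
python3 - <<'E'
from h import *
o=bot.get_obs();print(W2J(o['eef_pos']),o['ft_force'],row([35,121.5,57],down(Q[2]-np.pi/2)))
E
```

```text
[ 37.98685834  74.46598824 148.61794918] [-1.13908887 -0.96018322 -0.514211  ] [-0.0373  0.0044  0.0821  0.0011 -0.0437  0.0933]
```

>>> step_hand(plan={"ax": [-0.037,-0.037,-0.037],"ay": [0,0,0],"az": [0.08,0.08,0.08],"tx": [0,0,0],"ty": [-0.044,-0.044,-0.044],"tz": [0,0,0],"finger_gap": [0.034,0.034,0.034]})

```text
clock: 6.65
eef_pos: [0.6011, 0.1621, 0.1514]
tool_rot: [0.992, 0.123, -0.004, -0.018]
ft_force: [0.5, 0.5, -1.4]
grip_width: 0.0343
grasp_force: 0.0
```

```bash
python3 - <<'E'
from h import *
o=bot.get_obs();print(W2J(o['eef_pos']),o['ft_force'],o['joint_pos'].round(3),row([35,121.5,57],down(Q[2]-np.pi/2)))
E
```

```text
[ 38.69863515  73.60317036 151.40364108] [ 0.5244635   0.45085528 -1.40586868] [0.245 0.528 0.221 1.267 0.037 3.141] [-0.0366  0.0051  0.0809  0.0005 -0.0445  0.0961]
```

>>> step_hand(plan={"ax": [0,0,0,0,0,0,0,0,0,0],"ay": [0,0,0,0,0,0,0,0,0,0],"az": [-0.18,-0.36,-0.54,-0.72,-0.9,-1.08,-1.26,-1.44,-1.62,-1.8],"tx": [0,0,0,0,0,0,0,0,0,0],"ty": [0,0,0,0,0,0,0,0,0,0],"tz": [0,0,0,0,0,0,0,0,0,0],"finger_gap": [0.034,0.034,0.034,0.034,0.034,0.034,0.034,0.034,0.034,0.034]})

```text
clock: 7.9
eef_pos: [0.6011, 0.1623, 0.1511]
tool_rot: [0.518, 0.855, 0.011, -0.014]
ft_force: [-0.0, -0.1, -0.7]
grip_width: 0.0344
grasp_force: 0.0
```

```bash
python3 - <<'E'
from h import *
o=bot.get_obs();print(W2J(o['eef_pos']),o['joint_pos'].round(3),row([35,121.5,150],down(Q[2]+np.pi/2)))
E
```

```text
[ 38.69530421  73.78399012 151.14734874] [0.246 0.528 0.221 1.267 0.037 1.335] [ 0.027  -0.0288 -1.2543  0.0464  0.0113  0.0029]
```

>>> step_hand(plan={"ax": [0.004,0.008,0.012,0.016,0.02,0.024,0.027,0.027,0.027],"ay": [-0.004,-0.008,-0.012,-0.016,-0.02,-0.024,-0.029,-0.029,-0.029],"az": [-0.18,-0.36,-0.54,-0.72,-0.9,-1.08,-1.254,-1.254,-1.254],"tx": [0.007,0.013,0.02,0.027,0.033,0.04,0.0464,0.0464,0.0464],"ty": [0.002,0.003,0.005,0.006,0.008,0.01,0.0113,0.0113,0.0113],"tz": [0,0,0,0,0.001,0.002,0.003,0.003,0.003],"finger_gap": [0.034,0.034,0.034,0.034,0.034,0.034,0.034,0.034,0.034]})

```text
clock: 9.02
eef_pos: [0.5899, 0.2086, 0.1499]
tool_rot: [-0.078, 0.997, -0.0, -0.0]
ft_force: [0.1, 0.2, 0.2]
grip_width: 0.0341
grasp_force: 0.0
```

```bash
python3 - <<'E'
from h import *
o=bot.get_obs();print(W2J(o['eef_pos']),o['joint_pos'].round(3),row([35,121.5,57],down(Q[2]+np.pi/2)))
E
```

```text
[ 35.35300386 121.34120774 149.86318226] [ 0.34   0.532  0.225  1.263 -0.     0.183] [-0.0002 -0.0001 -0.0087  0.0003  0.0002  0.0929]
```

>>> step_hand(plan={"ax": [0,0,0,0,0],"ay": [0,0,0,0,0],"az": [-0.008,-0.008,-0.008,-0.008,-0.008],"tx": [0,0,0,0,0],"ty": [0,0,0,0,0],"tz": [0.05,0.085,0.092,0.092,0.092],"finger_gap": [0.034,0.034,0.034,0.034,0.034]})

```text
clock: 9.65
eef_pos: [0.5914, 0.2093, 0.0599]
tool_rot: [-0.083, 0.997, 0.0, 0.002]
ft_force: [-0.1, -0.7, 0.8]
grip_width: 0.0337
grasp_force: 0.0
```

```bash
python3 - <<'E'
from h import *
o=bot.get_obs();print(W2J(o['eef_pos']),o['ft_force'],row([35,121.5,57],down(Q[2]+np.pi/2)))
im=bot.camera('top')[210:290,190:310,::-1];im2=bot.camera('side')[200:280,200:320,::-1]
cv2.imwrite("pics/g1.png",cv2.resize(np.vstack([im,im2]),None,fx=3.7,fy=3.7,interpolation=cv2.INTER_CUBIC))
E
```

```text
[ 36.93978907 121.75431277  59.87901958] [-0.05634995 -0.71186493  0.80921184] [ 0.0005  0.0035  0.0014  0.002  -0.0003  0.0029]
```

View pics/g1.png

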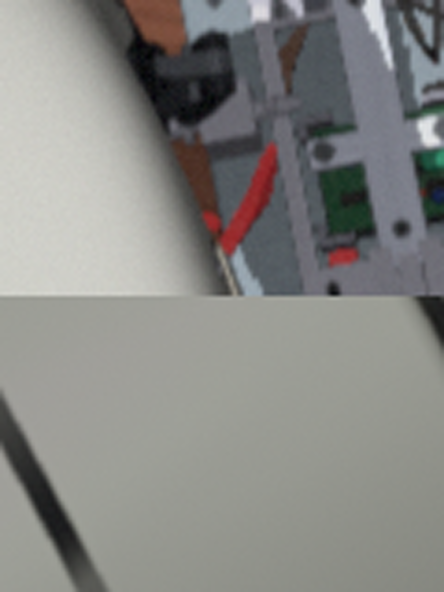

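The arm hides the grasp, so I'll close slowly and read the finger opening.

>>> step_hand(plan={"ax": [0,0,0,0,0,0,0,0],"ay": [0,0,0,0,0,0,0,0],"az": [0.001,0.001,0.001,0.001,0.001,0.001,0.001,0.001],"tx": [0.0015,0.0015,0.0015,0.0015,0.0015,0.0015,0.0015,0.0015],"ty": [0,0,0,0,0,0,0,0],"tz": [0.001,0.001,0.001,0.001,0.001,0.001,0.001,0.001],"finger_gap": [0.026,0.021,0.018,0.016,0.014,0.012,0.01,0.008]})

```text
clock: 10.75
eef_pos: [0.5882, 0.2087, 0.0565]
tool_rot: [-0.083, 0.997, -0.0, -0.0]
ft_force: [-0.1, -0.6, -0.0]
grip_width: 0.0104
grasp_force: 60.4
```

```bash
python3 - <<'E'
from h import *
o=bot.get_obs();print(W2J(o['eef_pos']),o['ft_force'],row([35,121.5,57],down(Q[2]+np.pi/2)))
E
```

```text
[ 33.60190816 121.65252849  56.49141374] [-0.12851302 -0.62067204 -0.04214025] [-0.     -0.0008  0.001  -0.0014 -0.0002 -0.0005]
```

>>> step_hand(plan={"ax": [0,0,0,0,0,0],"ay": [0,0,0,0,0,0],"az": [0,0,0,0,0,0],"tx": [0,0,0,0,0,0],"ty": [0.001,0.002,0.003,0.004,0.005,0.006],"tz": [0,0,0,0,0,0],"finger_gap": [0.008,0.008,0.008,0.008,0.008,0.008]})

```text
clock: 11.5
eef_pos: [0.5874, 0.2146, 0.0568]
tool_rot: [-0.083, 0.997, -0.0, -0.0]
ft_force: [0.2, -0.4, -1.5]
grip_width: 0.0104
grasp_force: 60.6
```

>>> step_hand(plan={"ax": [0,0,0,0,0,0,0],"ay": [0,0,0,0,0,0,0],"az": [0,0,0,0,0,0,0],"tx": [0,0,0,0,0,0,0],"ty": [0.002,0.004,0.006,0.009,0.012,0.016,0.020],"tz": [0,0,0,0,0,0,0],"finger_gap": [0.008,0.008,0.008,0.008,0.008,0.008,0.008]})

```text
clock: 12.38
eef_pos: [0.584, 0.2346, 0.0568]
tool_rot: [-0.083, 0.997, -0.0, -0.0]
ft_force: [0.1, -0.2, -1.0]
grip_width: 0.0103
grasp_force: 60.8
```

```bash
python3 -c "
from h import *
o=bot.get_obs();print(W2J(o['eef_pos']))"
```

```text
[ 33.80829049 147.92085915  56.79855587]
```

>>> step_hand(plan={"ax": [0,0,0,0,0,0],"ay": [0,0,0,0,0,0],"az": [0,0,0,0,0,0],"tx": [0,0,0,0,0,0],"ty": [0.006,0.012,0.018,0.026,0.035,0.035],"tz": [0,0,0,0,0,0],"finger_gap": [0.008,0.008,0.008,0.008,0.008,0.008]})

```text
clock: 13.12
eef_pos: [0.5781, 0.2698, 0.0568]
tool_rot: [-0.084, 0.996, 0.0, 0.0]
ft_force: [-0.6, -0.2, -0.8]
grip_width: 0.0104
grasp_force: 60.1
```

```bash
python3 - <<'E'
from h import *
o=bot.get_obs();print(W2J(o['eef_pos']))
im=bot.camera('top');im2=bot.camera('side')
cv2.imwrite("pics/p_top.png",im[:,:,::-1]);cv2.imwrite("pics/p_side.png",im2[:,:,::-1])
a=im[200:340,180:310,::-1];b=im2[200:340,180:310,::-1]
cv2.imwrite("pics/p.png",cv2.resize(np.hstack([a,b]),None,fx=3,fy=3,interpolation=cv2.INTER_CUBIC))
E
```

```text
[ 33.75794207 183.57190967  56.79243789]
```

View pics/p.png

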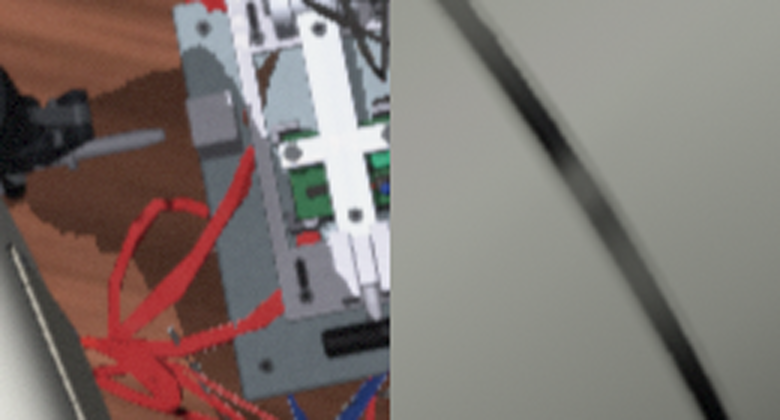

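Pin is out and held, balls in. In the top crop the nose tip is at (165,134), i.e. pixel (235,244.7), and the shank leaves the fingers at about (75,155), i.e. pixel (205,251.7). I'll refine the shank line numerically.

```bash
python3 - <<'E'
from h import *
def un(p,z):return W2J(least_squares(lambda X:(proj('top',np.r_[X,z])[0]-p),[.55,.2]).x.tolist()+[z])
im=cv2.imread('pics/p_top.png').astype(int)
# shank pixels: grey (low saturation) versus brown wood
L=[]
for u in range(203,237):
    col=im[240:260,u];sat=col.max(1)-col.min(1);w=np.clip(45-sat,0,None)*(col.mean(1)>70)
    v=np.arange(240,260)
    if w.sum()>0:
        c=(w*v).sum()/w.sum();L.append((u,c));print(u,round(c,1),int((w>0).sum()),end=' | ')
print()
L=np.array(L);s=(L[:,0]>=207)&(L[:,0]<=231)
k,b=np.polyfit(L[s,0],L[s,1],1)
for u in(207,235):print(un([u,k*u+b],.05))
A=un([207,k*207+b],.05);B=un([235,k*235+b],.05);print('yaw err',(A[0]-B[0])/(A[1]-B[1]))
E
```

```text
203 253.0 5 | 204 253.0 5 | 205 249.3 5 | 206 249.0 6 | 207 250.5 4 | 208 250.0 5 | 209 249.5 6 | 210 249.4 6 | 211 248.5 6 | 212 248.5 6 | 213 248.5 6 | 214 248.1 7 | 215 248.0 7 | 216 247.9 7 | 217 247.5 6 | 218 247.5 6 | 219 247.1 7 | 220 246.9 7 | 221 246.9 7 | 222 246.5 6 | 223 246.5 6 | 224 246.1 7 | 225 246.0 7 | 226 245.9 7 | 227 245.6 6 | 228 245.5 6 | 229 245.4 6 | 230 245.0 5 | 231 245.0 5 | 232 244.9 5 | 233 244.5 4 | 234 244.5 4 | 
[ 34.06414777 140.30033651  50.        ]
[35.02704854 93.65292134 50.        ]
yaw err -0.020642103485638594
```

>>> step_hand(plan={"ax": [0,0,0,0,0,0,0,0],"ay": [0,0,0,0,0,0,0,0],"az": [0,0,0,0,0,0,0,0],"tx": [0.04,0.08,0.0917,0.0917,0.0917,0.0917,0.0917,0.0917],"ty": [0,0,0,-0.03,-0.055,-0.066,-0.069,-0.069],"tz": [-0.003,-0.0065,-0.0065,-0.0065,-0.0065,-0.0065,-0.0065,-0.0065],"finger_gap": [0.008,0.008,0.008,0.008,0.008,0.008,0.008,0.008]})

```text
clock: 14.22
eef_pos: [0.4996, 0.186, 0.0633]
tool_rot: [-0.083, 0.997, 0.0, 0.0]
ft_force: [-0.1, -0.6, -1.0]
grip_width: 0.0103
grasp_force: 60.0
```

```bash
python3 - <<'E'
from h import *
o=bot.get_obs();print(W2J(o['eef_pos']),row([-58,114.5,63.3],down(Q[2]+np.pi/2)))
im=bot.camera('top');cv2.imwrite("pics/q_top.png",im[:,:,::-1])
E
```

```text
[-57.52013915 113.84736072  63.31667201] [0.0003 0.0001 0.001  0.0005 0.0007 0.    ]
```

>>> step_hand(plan={"ax": [0,0,0,0,0,0,0,0,0,0],"ay": [0,0,0,0,0,0,0,0,0,0],"az": [0,0,0,0,0,0,0,0,0,0],"tx": [0,0,0,0,0,0,0,0,0,0],"ty": [-0.001,-0.002,-0.003,-0.004,-0.005,-0.006,-0.007,-0.008,-0.009,-0.010],"tz": [0,0,0,0,0,0,0,0,0,0],"finger_gap": [0.008,0.008,0.008,0.008,0.008,0.008,0.008,0.008,0.008,0.008]})

```text
clock: 15.52
eef_pos: [0.501, 0.1756, 0.0633]
tool_rot: [-0.083, 0.997, -0.0, -0.0]
ft_force: [0.1, 0.1, -1.3]
grip_width: 0.0101
grasp_force: 60.1
```

```bash
python3 -c "
from h import *
o=bot.get_obs();print(W2J(o['eef_pos']))"
```

```text
[-57.82471981 103.45465836  63.30723309]
```

>>> step_hand(plan={"ax": [0,0,0,0],"ay": [0,0,0,0],"az": [0,0,0,0],"tx": [0,0,0,0],"ty": [-0.001,-0.002,-0.003,-0.004],"tz": [0,0,0,0],"finger_gap": [0.008,0.008,0.008,0.008]})

```text
clock: 16.02
eef_pos: [0.5016, 0.1717, 0.0633]
tool_rot: [-0.083, 0.997, -0.0, -0.0]
ft_force: [-0.2, 1.3, -2.0]
grip_width: 0.0107
grasp_force: 60.4
```

```bash
python3 -c "
from h import *
o=bot.get_obs();print(W2J(o['eef_pos']),W2J(o['ft_force']/1000+np.r_[Q[:2],0]))"
```

```text
[-57.83076923  99.49549749  63.28757945] [-0.00550779  1.353438   -1.95427991]
```

>>> step_hand(plan={"ax": [0,0,0,0],"ay": [0,0,0,0],"az": [0,0,0,0],"tx": [0,0,0,0],"ty": [-0.001,-0.002,-0.003,-0.004],"tz": [0,0,0,0],"finger_gap": [0.008,0.008,0.008,0.008]})

```text
clock: 16.52
eef_pos: [0.5023, 0.1678, 0.0633]
tool_rot: [-0.083, 0.997, 0.0, -0.0]
ft_force: [0.9, 0.6, -1.1]
grip_width: 0.01
grasp_force: 60.7
```

```bash
python3 -c "
from h import *
o=bot.get_obs();print(W2J(o['eef_pos']),W2J(o['ft_force']/1000+np.r_[Q[:2],0]))"
```

```text
[-57.79533042  95.50705396  63.30578139] [ 1.03941434  0.48165049 -1.08141326]
```

>>> step_hand(plan={"ax": [0,0,0,0,0,0],"ay": [0,0,0,0,0,0],"az": [0,0,0,0,0,0],"tx": [0,0,0,0,0,0],"ty": [-0.001,-0.002,-0.003,-0.004,-0.005,-0.006],"tz": [0,0,0,0,0,0],"finger_gap": [0.008,0.008,0.008,0.008,0.008,0.008]})

```text
clock: 17.27
eef_pos: [0.5033, 0.1618, 0.0633]
tool_rot: [-0.083, 0.997, -0.0, -0.0]
ft_force: [0.2, 1.4, -3.0]
grip_width: 0.0105
grasp_force: 61.3
```

```bash
python3 -c "
from h import *
o=bot.get_obs();print(W2J(o['eef_pos']),W2J(o['ft_force']/1000+np.r_[Q[:2],0]))"
```

```text
[-57.81409651  89.43565882  63.27114472] [ 0.40798733  1.30238392 -2.97298469]
```

>>> step_hand(plan={"ax": [0,0,0,0,0,0],"ay": [0,0,0,0,0,0],"az": [0,0,0,0,0,0],"tx": [0,0,0,0,0,0],"ty": [-0.001,-0.002,-0.003,-0.004,-0.005,-0.006],"tz": [0.0004,0.0007,0.0007,0.0007,0.0007,0.0007],"finger_gap": [0.008,0.008,0.008,0.008,0.008,0.008]})

```text
clock: 18.02
eef_pos: [0.5043, 0.1559, 0.0626]
tool_rot: [-0.083, 0.997, -0.0, -0.0]
ft_force: [0.3, 1.0, -1.5]
grip_width: 0.0101
grasp_force: 60.9
```

```bash
python3 -c "
from h import *
o=bot.get_obs();print(W2J(o['eef_pos']),W2J(o['ft_force']/1000+np.r_[Q[:2],0]))"
```

```text
[-57.85722591  83.43063747  62.60854215] [ 0.48666124  0.91246052 -1.54548499]
```

>>> step_hand(plan={"ax": [0,0,0,0,0,0,0,0],"ay": [0,0,0,0,0,0,0,0],"az": [0,0,0,0,0,0,0,0],"tx": [0,0,0,0,0,0,0,0],"ty": [-0.001,-0.002,-0.003,-0.004,-0.005,-0.006,-0.007,-0.008],"tz": [0,0,0,0,0,0,0,0],"finger_gap": [0.008,0.008,0.008,0.008,0.008,0.008,0.008,0.008]})

```text
clock: 19.02
eef_pos: [0.5056, 0.148, 0.0626]
tool_rot: [-0.083, 0.997, -0.0, -0.0]
ft_force: [0.5, 0.6, -1.1]
grip_width: 0.0101
grasp_force: 60.6
```

```bash
python3 -c "
from h import *
o=bot.get_obs();print(W2J(o['eef_pos']),W2J(o['ft_force']/1000+np.r_[Q[:2],0]))"
```

```text
[-57.80450611  75.43816623  62.6237745 ] [ 0.55625514  0.46823832 -1.10700255]
```

>>> step_hand(plan={"ax": [0,0,0,0,0,0,0,0],"ay": [0,0,0,0,0,0,0,0],"az": [0,0,0,0,0,0,0,0],"tx": [0,0,0,0,0,0,0,0],"ty": [-0.001,-0.002,-0.003,-0.004,-0.005,-0.006,-0.007,-0.008],"tz": [0,0,0,0,0,0,0,0],"finger_gap": [0.008,0.008,0.008,0.008,0.008,0.008,0.008,0.008]})

```text
clock: 20.02
eef_pos: [0.5069, 0.1402, 0.0626]
tool_rot: [-0.083, 0.997, -0.0, -0.0]
ft_force: [1.2, 0.3, -1.2]
grip_width: 0.0102
grasp_force: 60.8
```

```bash
python3 -c "
from h import *
o=bot.get_obs();print(W2J(o['eef_pos']),W2J(o['ft_force']/1000+np.r_[Q[:2],0]))"
```

```text
[-57.80339546  67.46057698  62.58103455] [ 1.22261464  0.13531049 -1.23542347]
```

Smooth: about 11 mm to go.

>>> step_hand(plan={"ax": [0,0,0,0,0,0,0,0,0],"ay": [0,0,0,0,0,0,0,0,0],"az": [0,0,0,0,0,0,0,0,0],"tx": [0,0,0,0,0,0,0,0,0],"ty": [-0.001,-0.002,-0.003,-0.004,-0.005,-0.006,-0.007,-0.008,-0.009],"tz": [0,0,0,0,0,0,0,0,0],"finger_gap": [0.008,0.008,0.008,0.008,0.008,0.008,0.008,0.008,0.008]})

```text
clock: 21.15
eef_pos: [0.5084, 0.1312, 0.0626]
tool_rot: [-0.083, 0.997, -0.0, -0.0]
ft_force: [0.9, 0.7, -0.8]
grip_width: 0.0106
grasp_force: 60.8
```

```bash
python3 -c "
from h import *
o=bot.get_obs();print(W2J(o['eef_pos']),W2J(o['ft_force']/1000+np.r_[Q[:2],0]))"
```

```text
[-57.79125987  58.4133938   62.64559066] [ 0.95950128  0.52703133 -0.83892279]
```

>>> step_hand(plan={"ax": [0,0,0,0,0],"ay": [0,0,0,0,0],"az": [0,0,0,0,0],"tx": [0,0,0,0,0],"ty": [-0.0005,-0.001,-0.0015,-0.002,-0.0025],"tz": [0,0,0,0,0],"finger_gap": [0.008,0.008,0.008,0.008,0.008]})

```text
clock: 21.78
eef_pos: [0.5089, 0.1288, 0.0626]
tool_rot: [-0.083, 0.997, -0.0, -0.0]
ft_force: [0.2, 0.9, -1.2]
grip_width: 0.0104
grasp_force: 60.7
```

```bash
python3 -c "
from h import *
o=bot.get_obs();print(W2J(o['eef_pos']),W2J(o['ft_force']/1000+np.r_[Q[:2],0]))"
```

```text
[-57.76031554  55.99503367  62.62919951] [ 0.35119231  0.81638497 -1.21946215]
```

>>> step_hand(plan={"ax": [0,0,0],"ay": [0,0,0],"az": [0,0,0],"tx": [0,0,0],"ty": [-0.0005,-0.001,-0.0015],"tz": [0,0,0],"finger_gap": [0.008,0.008,0.008]})

```text
clock: 22.15
eef_pos: [0.5089, 0.1285, 0.0628]
tool_rot: [-0.084, 0.997, 0.001, -0.0]
ft_force: [-1.1, 5.5, 1.1]
grip_width: 0.0101
grasp_force: 60.5
```

```bash
python3 -c "
from h import *
o=bot.get_obs();print(W2J(o['eef_pos']),W2J(o['ft_force']/1000+np.r_[Q[:2],0]))"
```

```text
[-57.75511878  55.66778478  62.75916895] [-0.14059702  5.58096189  1.1131831 ]
```

>>> step_hand(plan={"ax": [0,0,0,0,0,0,0],"ay": [0,0,0,0,0,0,0],"az": [0,0,0,0,0,0,0],"tx": [0,0,0,0,0,0,0],"ty": [-0.0004,-0.0004,-0.0002,0,0,0,0],"tz": [0,0,0,0,0,0,0],"finger_gap": [0.008,0.008,0.014,0.02,0.028,0.032,0.032]})

```text
clock: 23.02
eef_pos: [0.5089, 0.1267, 0.0624]
tool_rot: [-0.083, 0.997, -0.001, -0.0]
ft_force: [0.3, 0.3, 0.0]
grip_width: 0.0325
grasp_force: 0.0
```

```bash
python3 -c "
from h import *
o=bot.get_obs();print(W2J(o['eef_pos']),W2J(o['ft_force']/1000+np.r_[Q[:2],0]))"
```

```text
[-58.03455434  53.85242492  62.42095721] [0.34530218 0.28288151 0.00522671]
```

>>> step_hand(plan={"ax": [0,0,0,0,0,0,0,0,0,0],"ay": [0,0,0,0,0,0,0,0,0,0],"az": [0,0,0,0,0,0,0,0,0,0],"tx": [0,0,0,0.05,0.10,0.14,0.18,0.2,0.2,0.2],"ty": [0.001,0.001,0.001,0.05,0.1,0.15,0.2,0.24,0.24,0.24],"tz": [-0.02,-0.06,-0.12,-0.12,-0.12,-0.12,-0.12,-0.12,-0.12,-0.12],"finger_gap": [0.032,0.032,0.032,0.032,0.032,0.032,0.032,0.032,0.032,0.032]})

```text
clock: 24.28
eef_pos: [0.2721, 0.3306, 0.1825]
tool_rot: [-0.084, 0.997, -0.001, 0.0]
ft_force: [-0.7, -0.5, -0.3]
grip_width: 0.0318
grasp_force: 0.0
```

```bash
python3 - <<'E'
from h import *
import time
im=bot.camera('top');s=bot.camera('side')
cv2.imwrite("pics/e_top.png",im[:,:,::-1]);cv2.imwrite("pics/e_side.png",s[:,:,::-1])
for n,I in(('top',im),('side',s)):
    print(n)
    for x in (-57,-52,-47):
      ys=np.arange(14,74,2)
      p=proj(n,J2W(Q,np.c_[ys*0+x,ys,ys*0+56])).astype(np.float32)
      v=[int(cv2.getRectSubPix(I,(1,1),tuple(map(float,a))).mean()) for a in p]
      print(x,' '.join(f"{y}:{b}" for y,b in zip(ys,v)))
E
```

```text
top
-57 14:237 16:231 18:184 20:203 22:216 24:221 26:216 28:219 30:224 32:221 34:218 36:219 38:224 40:222 42:217 44:219 46:218 48:190 50:97 52:41 54:43 56:48 58:103 60:209 62:198 64:174 66:233 68:220 70:197 72:197
-52 14:234 16:215 18:187 20:194 22:177 24:178 26:181 28:177 30:178 32:171 34:162 36:161 38:172 40:176 42:174 44:164 46:163 48:135 50:62 52:33 54:36 56:41 58:91 60:166 62:137 64:147 66:228 68:220 70:199 72:198
-47 14:235 16:227 18:191 20:188 22:225 24:237 26:237 28:237 30:238 32:233 34:204 36:198 38:232 40:235 42:169 44:137 46:134 48:81 50:19 52:29 54:32 56:37 58:79 60:179 62:143 64:151 66:210 68:207 70:198 72:199
side
-57 14:167 16:136 18:158 20:156 22:147 24:152 26:153 28:153 30:153 32:154 34:155 36:157 38:157 40:158 42:158 44:160 46:155 48:124 50:97 52:99 54:99 56:113 58:155 60:161 62:165 64:190 66:175 68:143 70:162 72:168
-52 14:158 16:147 18:177 20:173 22:181 24:185 26:186 28:185 30:185 32:184 34:185 36:185 38:184 40:185 42:184 44:184 46:182 48:151 50:106 52:105 54:106 56:127 58:182 60:182 62:179 64:200 66:180 68:146 70:163 72:168
-47 14:161 16:142 18:169 20:159 22:144 24:153 26:160 28:159 30:147 32:138 34:141 36:140 38:140 40:139 42:152 44:156 46:166 48:145 50:103 52:104 54:105 56:112 58:142 60:156 62:171 64:194 66:178 68:148 70:164 72:168
```

```bash
python3 - <<'E'
from h import *
def prof(f,n,x,z,y0):
    I=cv2.imread(f);ys=np.arange(26,76,1.)
    p=proj(n,J2W(Q,np.c_[ys*0+x,ys+y0,ys*0+z]))
    return [int(cv2.getRectSubPix(I,(1,1),tuple(map(float,a))).mean()) for a in p]
for n in('top','side'):
    print(n,'stow',prof(f'pics/{n}0.png',n,35,50,66)[12:]);print(n,'now ',prof(f'pics/e_{n}.png',n,-57,56,0)[12:])
E
```

```text
top stow [226, 226, 226, 226, 224, 223, 224, 225, 226, 221, 197, 145, 94, 47, 39, 36, 40, 44, 48, 53, 75, 120, 168, 206, 170, 144, 129, 175, 228, 234, 217, 174, 143, 120, 117, 117, 118, 117]
top now  [224, 224, 222, 220, 217, 218, 219, 222, 218, 208, 190, 157, 97, 61, 41, 42, 43, 45, 48, 58, 103, 154, 209, 211, 198, 160, 174, 222, 233, 234, 220, 208, 197, 197, 197, 196, 196, 192]
side stow [197, 198, 197, 197, 197, 198, 198, 198, 197, 189, 174, 131, 92, 62, 61, 63, 63, 67, 85, 127, 166, 195, 199, 196, 192, 201, 217, 231, 224, 203, 168, 144, 132, 132, 134, 135, 135, 135]
side now  [157, 157, 158, 158, 158, 159, 160, 159, 155, 141, 124, 103, 97, 97, 99, 99, 99, 100, 113, 132, 155, 161, 161, 159, 165, 178, 190, 188, 175, 149, 143, 149, 162, 167, 168, 168, 168, 169]
```

```bash
python3 -c "
from workcell import bot
print(bot.job_done())"
```

```text
the job is handed in; nothing more can be done
None
```

I closed the jig, pushed the pin in until its collar stopped on the near cheek, and let go; camera profiles showed the button sprung out again. I handed the job in at about 24 s without any verdict coming back.

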